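Check the contact thermometer on the reference turret

ROBOT

A 7-joint arm with a two-finger parallel gripper is mounted at the origin on the work surface; the furniture and walls round the work are solid. World frame = base frame: x ahead of the robot, y to its left, z up, the work surface at z = 0. Lengths are in m, angles in rad, forces in N, time in s.
With the tool pointing down it reaches from about 0.35 to 0.9 m from the base axis. Payload 7.2 kg.
Tool frame: the origin (TCP) lies at the very end of the fingers, on their centre line; the grasp point (between the pads) lies 19 mm behind it; z points along the fingers, y is the line along which they close (so a half turn about z gives the same grasp; the last joint's range is limited). The gripper opens to 85 mm and grips with 20 to 120 N. Pads are 22 mm wide; open, the fingers measure 114 mm over their backs; the gripper's body (76 mm by 85 mm) begins 54 mm behind the grasp point. The pads swing forward as they close: fully open they stand 13 mm farther back than shut.
Start: joints at [-1.278, 0.411, -0.013, 1.596, 0.006, 1.134, -0.082], TCP at [0.221, 0.585, 0.231] pointing down, gripper open.
Joint ranges: [-2.95, 2.95], [-0.29, 1.99], [-1.47, 1.44], [0.14, 2.54], [-1.03, 4.17], [0.13, 1.85], [-2.86, 2.86]. Speed limits (rad/s): [2.39, 2.39, 3.01, 3.01, 3.14, 3.14, 3.14].

INTERFACE

Orientations are given as a rotation vector (axis times angle).
In Python, from plant import manip gives the robot as it stands.
- The arm moves only by the tool apply_moves, never from a script. Its argument "increments" is a list that holds one entry, the list of rows, each a list of 6 numbers: the shift along the tool's x, y, z in m, then the turn, a rotation vector about the tool's x, y, z in degrees. In form: [[[dx, dy, dz, rx, ry, rz], ...]]. A call has 1 to 5 rows; each row shifts and turns the commanded pose from where the row before left it, along the tool's axes as they then stand; what a row does not reach is not made up. A row lasts 1/8 s, in which the tool goes at most 62.5 mm and 10.7 degrees, less where a joint would pass 70% of its speed; a pose out of reach is approached as far as the arm can. A call with a gripper value outside its range is refused whole. "grip" is the opening, from 0 (shut) to 1 (fully open), set as the call begins (left out, the last holds). The fingers move at their own pace and stop on an object; "grip_force" is the grip in N (left out, the last holds). Time passes only in rows, so rows that do not move let the fingers close. It gives the time, the measured TCP pose, the force, the opening and the grip force at its end, in the units of the state.
- manip.read_state(): the state, without advancing time (a new reading comes with each control period).
- manip.capture(name): name is "scene" or "side" or "wrist"; returns a dict with "pixels" (420x560x3 uint8, blue, green, red), "K" (3x3 intrinsics, pixels), "distortion" ([k1, k2, p1, p2, k3] as OpenCV has them; the pictures are not rectified), "cam_to_world" (4x4, takes a point from camera to world coordinates). Camera axes: x right, y down, z forward; pixel columns grow to the right and rows downward; lengths in m; the calibration is good to about 2 mm. A picture is of the moment at which its call begins. There is no depth.
- manip.finish_job(): hands the job in; it is judged then, once.
Trained networks look in the newest picture that a camera, given by its name, has taken for a name from the list of things; names that differ only in an ending like _2 or _b are one class to them, and where a whole thing is asked for, a point or a joint stands for the part that bears it (a point fixed in the world has none). Each returns a list of dicts, best first, with "score" (0 to 1); they miss things now and then, are a little off and sometimes report something else, mostly with a low value. They report only what shows in the picture. A call takes as long as a camera call. They do not tell look-alikes from the thing itself.
- manip.find_in(name, camera): "rect" ([left, top, right, bottom] in pixels, round what is visible of it).
- manip.masks_of(name, camera): "mask" (420x560 bool, what is visible of it) and "rect" ([left, top, right, bottom] in pixels, round what is visible of it).
- manip.spot_point(name, camera): "at" ([column, row] in pixels: a listed point, or the origin of a listed thing).
The state is a dict: "time": time; "qpos": joint angles; "qd": joint speeds; "joint_torque": joint torques, N m; "ee_pos": TCP position; "eef_rot": TCP orientation; "wrist_force": force on the tool from outside, world axes, zero at the start; "torque": the same for the moment, N m; "opening": opening from 0.0 (shut) to 1.0 (fully open); "finger_force": force on a finger pad.
Only numpy, scipy, OpenCV 4.12 (cv2) and the standard library are available. Lean on these libraries where they do the work, as an engineer would, in place of code of your own. Each camera call takes 0.05 s, during which the arm holds its last target. There are 200 camera calls.

TASK

The contact probe needs its check on the reference turret: lift the turret's sprung index knob, turn the head a quarter turn counter-clockwise (seen from above) so that the round steel pad comes to the tab on the front edge of the base, and let the plunger drop fully home in its hole and let go of the knob. Then take the probe out of its stand and hold it square to the round pad, its foot in the middle of the pad and its sprung tip gently pushed about half-way in, without ramming it or disturbing the things lying about. The job finishes while you are still holding the probe like that: do not put it down or let go.

Things in the scene. Friction and masses are not known exactly. Their poses are not given: they have to be found in the camera images.
- turret: Reference turret, fixed: square aluminium base plate 176x176x22 mm; origin at its underside's centre, on the head's turning axis, z up. A dark tab (10x8 mm) at the middle of the edge at local -x, its outer face 97 mm out, is the front mark. Three 12 mm holes 14 mm deep in the plate's top, 70 mm from the axis at local +x, +y and -x, take the plunger's 8 mm round-ended pin.
- head (a joint): Turning head of the turret: low dark cone, 112 mm across, top 47 mm above the table, with three sloped steel pads and an arm with the index knob. In rad, 0 at the start, grows counter-clockwise from above (knob goes from the base's +x to +y). Holes at 0, pi/2, pi; stops just beyond 0 and pi. At pi/2 the round pad is at the tab. Light friction, 0.06 N m; locked while the pin is in a hole.
- plunger (a joint): Index plunger on the head's arm: slides straight up, in m, 0 fully home in a hole, 0.016 at the top stop. The pin leaves the hole at 0.009 and between holes rides on the plate at 0.009. A spring pushes it down with 2.4 N at home, 4.3 N at the top.
- knob (a point): On the axis of the plunger's black upright cylindrical knob (22 mm diameter, 30 mm tall, from 52 to 82 mm above the table when home), 68 mm above the table when home, 70 mm from the head's axis; moves with plunger and head. The bushing under it ends 42 mm above the table: pinch the knob from above.
- round_pad (a point): Round steel disc, 32 mm diameter, on the head (the other pads: a square 28x28 mm and a bar 12x36 mm). Origin at the centre of its upper face, z is that face's outward normal, 15 degrees from vertical, leaning outward from the head's axis. 37.6 mm from the axis, 43 mm above the table; at the start it faces the base's local +y.
- stand: Probe stand, fixed: dark foot plate 80x80x6 mm with an upright square grey tube (40 mm outside, 21 mm bore), its rim 70 mm above the table; origin at the centre of the underside.
- probe: Contact thermometer probe, 122 mm long, 0.15 kg, upright in the stand with its collar on the rim. Origin at the foot's underside (tip sprung out), 8 mm above the table in the stand; z along the probe to its head. Steel shaft 14 mm thick z=22 to 62 mm, black square collar 30x30 mm z=62 to 68, white square handle 24x24 mm, flats along x and y, z=68 to 114 (grip here), cap 21x21 mm to z=122.
- probe_tip (a joint): Sprung tip of the probe (12 mm foot disc): value in m, 0 fully out, 0.012 pushed fully in. Needs 1.2 N to start moving, 3 N half-way in, 4.8 N fully in.
- probe_foot (a point): Centre of the underside of the sprung foot; moves with the tip, same axes as the probe.
- strip_pack: Loose bystander, leave alone: banded pack of tablet strips 46x83x26 mm; origin at the centre of its underside.
- small_carton: Loose bystander, leave alone: small sealed carton 50x71x60 mm; origin at the centre of its underside.
- tall_carton: Loose bystander, leave alone: small sealed carton 45x61x75 mm; origin at the centre of its underside.
Not all that is in view belongs to the job. Of the things that look like the probe, the middle-sized one is meant.

How it is judged:
By the outcome, as a careful person would: the job done as asked, in the order asked, and still so for the second after the job is handed in, while the arm keeps its last pose, push and grip.
It also fails if it takes over 51 s, if anything falls off the work surface, if the arm or the gripper's body presses on something with over 40 N, if the wrist force passes 120 N, or if a joint passes its speed limit or range.

## Working session

There is one attempt and no reset: what is moved stays moved. The work goes in short steps, Python scripts to look and compute and a tool call to move; the robot and the scene stay as the last step left them, time stands still between calls to the robot, and variables do not carry over. Pictures are saved under pics/ and viewed, at most 10 in all, crops included, and the job is handed in when it is done.

Besides the shell and the picture viewer there is one more tool, called as a command line: name --argument value ..., lists and objects as JSON in quotes. apply_moves: Moves the arm, as the interface text tells. Its arguments: {"type":"object","properties":{"increments":{"type":"array","items":{"type":"array","items":{"type":"array","items":{"type":"number"}}}},"grip":{"type":"number"},"grip_force":{"type":"number"}},"required":["increments"]}

```bash
ls; mkdir -p pics; cat > h.py <<'E'
import numpy as np, cv2, json
from plant import manip
from scipy.spatial.transform import Rotation as R
def ray(c,px):
    u=cv2.undistortPoints(np.array([[px]],float),c["K"],np.array(c["distortion"]))[0,0]
    T=np.array(c["cam_to_world"]); d=T[:3,:3]@np.array([u[0],u[1],1]); return T[:3,3],d/np.linalg.norm(d)
def atz(c,px,z):
    o,d=ray(c,px); return o+d*(z-o[2])/d[2]
def tri(rays):
    A=np.zeros((3,3));b=np.zeros(3)
    for o,d in rays:
        P=np.eye(3)-np.outer(d,d);A+=P;b+=P@o
    p=np.linalg.solve(A,b); return p,[float(np.linalg.norm((np.eye(3)-np.outer(d,d))@(p-o))) for o,d in rays]
def proj(c,p):
    T=np.linalg.inv(np.array(c["cam_to_world"])); return cv2.projectPoints(np.atleast_2d(np.array(p,float)),cv2.Rodrigues(T[:3,:3])[0],T[:3,3],np.array(c["K"]),np.array(c["distortion"]))[0][:,0]
def cap(n):
    c=manip.capture(n); c["K"]=np.array(c["K"],float); return c
E
cat > a.py <<'E'
from h import *
np.set_printoptions(precision=4,suppress=True)
for cam in ["scene","side"]:
    c=cap(cam); cv2.imwrite(f"pics/{cam}0.png",c["pixels"]); print(cam,np.array(c["cam_to_world"])[:3].tolist())
    for n in ["turret","knob","round_pad","stand","probe","strip_pack","small_carton","tall_carton"]:
        s=manip.spot_point(n,cam); f=manip.find_in(n,cam)
        print(n,[(round(x["score"],2),np.round(x["at"],1).tolist()) for x in s],[(round(x["score"],2),np.round(x["rect"]).tolist()) for x in f])
print(manip.read_state())
E
python3 a.py
```

```text
pics
scene [[-0.9025352371835875, -0.1664181975477341, 0.39715882108663847, 0.02770456473866463], [-0.4299904454252359, 0.39798793900654067, -0.8103788109571555, 0.9300947688074154], [-0.023202639612172872, -0.9021699307393752, -0.43075637381789045, 0.5668557959469979]]
turret [] [(0.77, [293.0, 203.0, 310.0, 222.0])]
knob [] []
round_pad [] []
stand [(0.61, [247.1, 286.8])] [(0.64, [235.0, 272.0, 264.0, 299.0])]
probe [(0.96, [279.3, 326.9]), (0.27, [352.2, 198.2])] [(0.89, [266.0, 267.0, 283.0, 324.0])]
strip_pack [(0.51, [301.8, 185.5])] [(0.55, [293.0, 178.0, 309.0, 190.0])]
small_carton [(0.8, [325.3, 187.9])] [(0.58, [315.0, 173.0, 343.0, 198.0])]
tall_carton [(0.56, [352.2, 202.6])] [(0.95, [342.0, 175.0, 360.0, 203.0])]
side [[-0.9900255427310656, -0.08236818984298769, 0.11430181994197917, 0.3329349747919399], [-0.1403730978599187, 0.5073919217484623, -0.8502051700275716, 0.8823650264022707], [0.012034040770613132, -0.8577697354455868, -0.5138932406797538, 0.619686245912284]]
turret [(0.69, [252.7, 221.6])] [(0.92, [219.0, 194.0, 291.0, 241.0])]
knob [(0.66, [222.8, 200.8])] 
[... 475 characters left out ...]
9.0, 293.0])]
small_carton [(0.95, [289.0, 170.1])] [(0.79, [280.0, 148.0, 300.0, 179.0])]
tall_carton [(0.97, [320.6, 176.7]), (0.62, [259.1, 170.1])] [(0.94, [310.0, 150.0, 327.0, 184.0])]
{'time': 1.7, 'qpos': array([-1.2782,  0.4111, -0.0127,  1.5962,  0.0056,  1.1343, -0.0823]), 'qd': array([-0.0013,  0.003 , -0.0017,  0.001 ,  0.0002, -0.0006,  0.0005]), 'joint_torque': array([  0.    , -60.0387,   0.6812, -29.9749,   0.0139,   0.0016,
        -0.    ]), 'ee_pos': array([0.2207, 0.5847, 0.2313]), 'eef_rot': array([ 0.5638,  3.0906, -0.    ]), 'wrist_force': array([ 0.3981, -0.0588, -0.0625]), 'torque': array([0.0417, 0.0382, 0.0193]), 'finger_force': 0.0, 'opening': 0.9977231912544863}
```

```bash
python3 -c "
import cv2
a=cv2.imread('pics/side0.png');cv2.imwrite('pics/s1.png',cv2.resize(a[130:380,180:430],(600,600),interpolation=3))
b=cv2.imread('pics/scene0.png');cv2.imwrite('pics/s2.png',cv2.resize(b[140:370,180:480],(783,600),interpolation=3))"
```

```text
(no output)
```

View pics/s1.png

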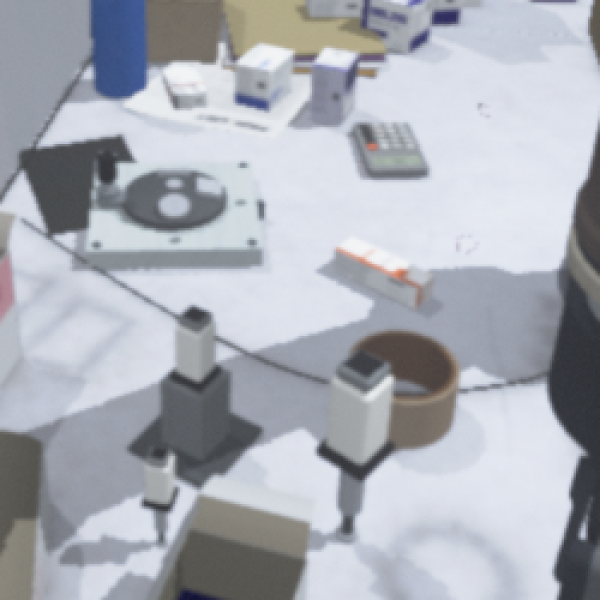

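View pics/s2.png

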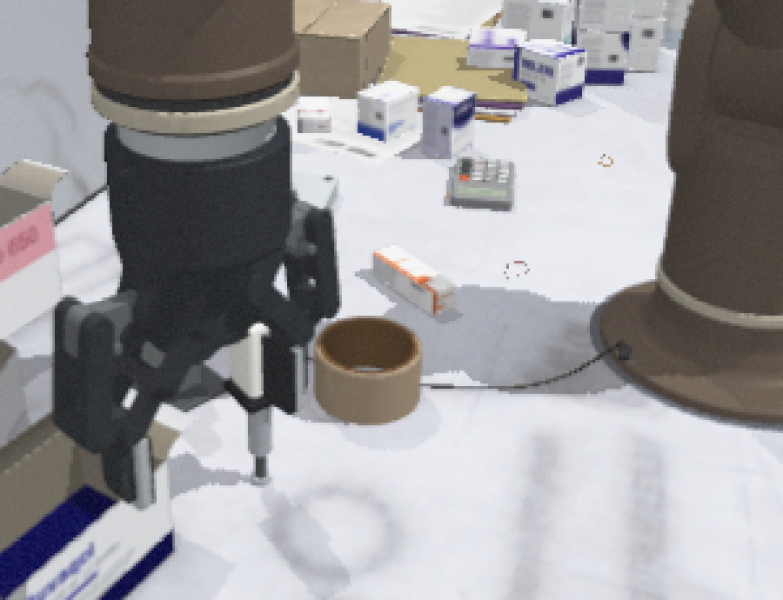

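The side view shows the turret at about (253,216), with the knob at (225,199) on its far-left (+x) side. The tab at (289,217) faces the robot. The stand with the middle probe is at (260,310), and two look-alikes stand at (249,356) and (321,355). The scene view is mostly blocked by the arm.

```bash
cat > b.py <<'E'
from h import *
np.set_printoptions(precision=4,suppress=True)
c=cap("side"); cv=lambda p:(p[0]/2.4+180,p[1]/2.4+130)
for p in [(118,162),(262,165),(262,247),(88,250),(262,208)]: print(atz(c,cv(p),.022))
print("knobtop",atz(c,cv((107,153)),.082),"roundpad",atz(c,cv((174,205)),.043))
print("probe cap top",atz(c,cv((196,315)),.130),"stand",atz(c,(260,310),0), "rim",atz(c,cv((196,378)),.07))
for p in [(158,453),(362,365)]: print("others top",atz(c,cv(p),.1))
print("other feet",atz(c,(249,355.5),0),atz(c,(320.9,355.2),0))
print("box top right corner", atz(c,cv((310,545)),.06), "tapering",atz(c,cv((200,490)),.06))
w=cap("wrist"); s=manip.read_state(); T=np.eye(4);T[:3,:3]=R.from_rotvec(s["eef_rot"]).as_matrix();T[:3,3]=s["ee_pos"]
print(np.linalg.inv(T)@np.array(w["cam_to_world"]),w["K"]); print(T)
E
python3 b.py
```

```text
[ 0.5969 -0.1387  0.022 ]
[ 0.434  -0.1583  0.022 ]
[0.4153 0.0063 0.022 ]
[0.5859 0.039  0.022 ]
[ 0.4236 -0.0669  0.022 ]
knobtop [ 0.586  -0.0528  0.082 ] roundpad [ 0.5105 -0.0249  0.043 ]
probe cap top [0.439  0.2621 0.13  ] stand [0.4446 0.2512 0.    ] rim [0.4389 0.2641 0.07  ]
others top [0.4458 0.3761 0.1   ]
others top [0.313  0.2645 0.1   ]
other feet [0.4448 0.3646 0.    ] [0.3199 0.345  0.    ]
box top right corner [0.3394 0.4035 0.06  ] tapering [0.4188 0.3673 0.06  ]
[[ 0.0013 -0.9539 -0.3     0.078 ]
 [ 1.      0.0014  0.0001 -0.001 ]
 [ 0.0003 -0.3     0.9539 -0.1425]
 [ 0.      0.      0.      1.    ]] [[327.064    0.     282.0992]
 [  0.     327.064  211.6647]
 [  0.       0.       1.    ]]
[[-0.9356  0.353   0.      0.2207]
 [ 0.353   0.9356 -0.      0.5847]
 [-0.     -0.     -1.      0.2313]
 [ 0.      0.      0.      1.    ]]
```

```bash
cat >> h.py <<'E'
def pose(): 
    s=manip.read_state(); return np.array(s["ee_pos"]),R.from_rotvec(s["eef_rot"])
def down(yaw): # tool y at world angle yaw, z down
    c,s=np.cos(yaw),np.sin(yaw); return R.from_matrix(np.array([[s,c,0],[-c,s,0],[0,0,-1]]))if 0 else R.from_matrix(np.column_stack([[-s,c,0],[c,s,0],[0,0,-1]]))
def plan(p1,r1,n,p0=None,r0=None):
    if p0 is None: p0,r0=pose()
    rv=(r0.inv()*r1).as_rotvec(); p,r=p0.copy(),r0; out=[]
    for k in range(1,n+1):
        t=k/n; pt=p0+t*(np.array(p1)-p0); rt=r0*R.from_rotvec(rv*t)
        d=np.round(r.inv().apply(pt-p),4); a=np.round((r.inv()*rt).as_rotvec(degrees=True),1)
        out.append([float(x)+0. for x in d]+[float(x)+0. for x in a]); p=p+r.apply(d); r=r*R.from_rotvec(a,degrees=True)
    for i in range(0,n,5): print(json.dumps([out[i:i+5]]))
E
python3 -c "
from h import *
plan([0.52,-0.06,0.24],down(0.12),15)"
```

```text
[[[-0.0338, -0.0332, -0.0006, 0.0, 0.0, 4.2], [-0.0362, -0.0306, -0.0006, 0.0, 0.0, 4.1], [-0.0383, -0.0279, -0.0005, 0.0, 0.0, 4.2], [-0.0402, -0.0251, -0.0006, 0.0, 0.0, 4.2], [-0.042, -0.022, -0.0006, 0.0, 0.0, 4.1]]]
[[[-0.0434, -0.019, -0.0006, 0.0, 0.0, 4.2], [-0.0447, -0.0158, -0.0006, 0.0, 0.0, 4.1], [-0.0457, -0.0125, -0.0005, 0.0, 0.0, 4.2], [-0.0465, -0.0091, -0.0006, 0.0, 0.0, 4.2], [-0.047, -0.0058, -0.0006, 0.0, 0.0, 4.1]]]
[[[-0.0474, -0.0023, -0.0006, 0.0, 0.0, 4.2], [-0.0473, 0.0011, -0.0006, 0.0, 0.0, 4.2], [-0.0472, 0.0046, -0.0006, 0.0, 0.0, 4.1], [-0.0467, 0.008, -0.0005, 0.0, 0.0, 4.2], [-0.046, 0.0114, -0.0006, 0.0, 0.0, 4.2]]]
```

apply_moves --increments '[[[-0.034,-0.033,0,0,0,4.2],[-0.036,-0.031,0,0,0,4.2],[-0.038,-0.028,0,0,0,4.2],[-0.04,-0.025,0,0,0,4.2],[-0.042,-0.022,0,0,0,4.2]]]'

```text
time: 2.42
ee_pos: [0.3203, 0.3685, 0.2315]
eef_rot: [1.121, 2.935, 0.001]
wrist_force: [0.5, 0.6, -0.5]
opening: 1.004
finger_force: 0.0
```

apply_moves --increments '[[[-0.0434,-0.019,-0.0006,0.0,0.0,4.2],[-0.0447,-0.0158,-0.0006,0.0,0.0,4.1],[-0.0457,-0.0125,-0.0005,0.0,0.0,4.2],[-0.0465,-0.0091,-0.0006,0.0,0.0,4.2],[-0.047,-0.0058,-0.0006,0.0,0.0,4.1]]]'

```text
time: 3.05
ee_pos: [0.4192, 0.1532, 0.2345]
eef_rot: [1.632, 2.684, 0.002]
wrist_force: [0.5, 0.3, 0.1]
opening: 1.001
finger_force: 0.0
```

apply_moves --increments '[[[-0.047,-0.002,0,0,0,4.2],[-0.047,0.001,0,0,0,4.2],[-0.047,0.005,0,0,0,4.1],[-0.047,0.008,0,0,0,4.2],[-0.046,0.011,0,0,0,4.2]]]'

```text
time: 3.68
ee_pos: [0.5183, -0.0613, 0.2345]
eef_rot: [2.091, 2.344, 0.001]
wrist_force: [0.5, 1.4, 0.2]
opening: 1.002
finger_force: 0.0
```

```bash
cat > d.py <<'E'
from h import *
np.set_printoptions(precision=4,suppress=True)
s=manip.read_state(); print(s["time"],s["ee_pos"],s["eef_rot"],s["qpos"],s["wrist_force"])
for cam in ["wrist","side","scene"]:
    c=cap(cam); cv2.imwrite(f"pics/{cam}1.png",c["pixels"]); print(cam,np.array(c["cam_to_world"])[:3,3])
    for n,z in [("turret",0),("knob",.068),("round_pad",.043),("probe",.008),("stand",0)]:
        for x in manip.spot_point(n,cam): print(n,round(x["score"],2),np.round(x["at"],1),atz(c,x["at"],z))
E
python3 d.py
```

```text
3.675 [ 0.5183 -0.0613  0.2345] [2.0914 2.3438 0.0012] [-0.4508  0.2486  0.5768  1.8709 -0.1544  1.0654  0.3005] [0.4975 1.3622 0.1714]
wrist [0.508  0.0144 0.377 ]
turret 0.79 [277.2 175.1] [ 0.511  -0.0596  0.    ]
knob 0.56 [356.6 187.3] [ 0.5883 -0.0493  0.068 ]
stand 0.75 [280.9 176.5] [ 0.5154 -0.0608  0.    ]
side [0.3329 0.8824 0.6197]
turret 0.84 [254.6 223.4] [ 0.5113 -0.0552  0.    ]
knob 0.4 [223.6 201.2] [ 0.586  -0.0397  0.068 ]
round_pad 0.75 [253.8 215.4] [ 0.5074 -0.0254  0.043 ]
probe 0.9 [248.3 353.8] [0.4452 0.3679 0.008 ]
probe 0.74 [324.1 353.8] [0.3147 0.348  0.008 ]
probe 0.74 [288.6 171.6] [ 0.4574 -0.3523  0.008 ]
stand 0.89 [263.  311.5] [0.4381 0.2544 0.    ]
stand 0.55 [317.4 176.6] [ 0.3668 -0.3484  0.    ]
scene [0.0277 0.9301 0.5669]
turret 0.8 [279.4 222.4] [ 0.5114 -0.07    0.    ]
knob 0.61 [253.2 201.9] [ 0.5833 -0.0418  0.068 ]
round_pad 0.7 [266.6 213.8] [ 0.5333 -0.03    0.043 ]
round_pad 0.49 [252.4 199.5] [ 0.6225 -0.106   0.043 ]
round_pad 0.45 [244.8 287.9] [0.4116 0.3145 0.043 ]
probe 0.84 [281.5 327. ] [0.3055 0.3574 0.008 ]
stand 0.9 [246.4 287.8] [0.4399 0.2621 0.    ]
```

View pics/wrist1.png

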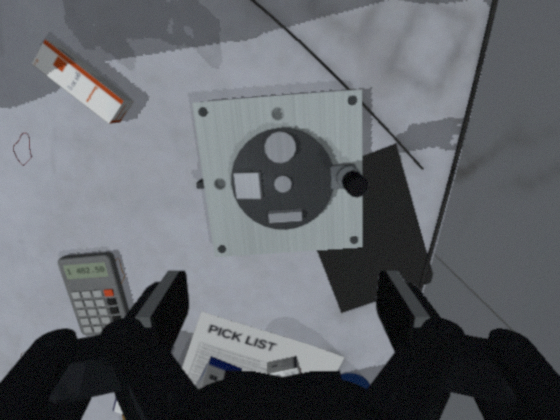

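Wrist view: the plate fills about columns 192–362 and rows 89–255. The hub is at (283,184), the round pad at (281,147), the −x hole at (220,184), the +y hole at (278,114) and the knob top at (355,183). There is nothing near the knob.

```bash
cat > e.py <<'E'
from h import *
np.set_printoptions(precision=4,suppress=True)
c=cap("wrist"); g=cv2.cvtColor(c["pixels"],6)
def blob(p,dark,r=9):
    x,y=p; w=g[y-r:y+r+1,x-r:x+r+1].astype(float); t=(w.max()+w.min())/2; m=(w<t) if dark else (w>t)
    n,l,st,ce=cv2.connectedComponentsWithStats(m.astype(np.uint8)); k=l[r,r] or 1+np.argmax(st[1:,4]); return ce[k]+[x-r,y-r],st[k,4]
for n,p,dk,z,r in [("hub",(283,184),0,.047,13),("h-x",(220,184),1,.022,10),("h+y",(278,114),1,.022,10),("round",(281,147),0,.043,22),("s1",(203,112),1,.022,8),("s2",(352,100),1,.022,8),("s3",(354,240),1,.022,8),("s4",(222,249),1,.022,8),("knobtop",(356,184),1,.082,14)]:
    q,a=blob(p,dk,r); print(n,q,a,atz(c,q,z))
cv2.imwrite("pics/w2.png",cv2.resize(c["pixels"][80:270,180:380],None,fx=3,fy=3,interpolation=2))
E
python3 e.py
```

```text
hub [282.8904 185.1886] 228 [ 0.5168 -0.0588  0.047 ]
h-x [220.0435 184.6739] 92 [ 0.4481 -0.072   0.022 ]
h+y [277.5526 114.8947] 114 [0.5031 0.0096 0.022 ]
round [280.2724 148.3697] 760 [ 0.5098 -0.0222  0.043 ]
s1 [203.4143 112.5714] 70 [0.4258 0.0032 0.022 ]
s2 [352.7794 101.4265] 68 [0.579  0.0324 0.022 ]
s3 [354.0784 240.7451] 51 [ 0.6083 -0.1208  0.022 ]
s4 [221.8333 249.6042] 48 [ 0.4549 -0.1503  0.022 ]
knobtop [357.5524 183.8314] 706 [ 0.5841 -0.0415  0.082 ]
```

```bash
python3 -c "
from h import *
plan([0.5858,-0.0457,0.14],down(0.189-np.pi/2),9); plan([0.5858,-0.0457,0.056],down(0.189-np.pi/2),4,np.array([0.5858,-0.0457,0.14]),down(0.189-np.pi/2))"
```

```text
[[[0.0007, 0.0077, 0.0105, 0.0, 0.0, 9.5], [0.002, 0.0075, 0.0104, 0.0, 0.0, 9.6], [0.0032, 0.0071, 0.0105, 0.0, 0.0, 9.5], [0.0043, 0.0064, 0.0105, 0.0, 0.0, 9.5], [0.0053, 0.0056, 0.0104, 0.0, 0.0, 9.6]]]
[[[0.0061, 0.0047, 0.0105, 0.0, 0.0, 9.5], [0.0069, 0.0036, 0.0105, 0.0, 0.0, 9.5], [0.0074, 0.0024, 0.0104, 0.0, 0.0, 9.6], [0.0076, 0.0012, 0.0105, 0.0, 0.0, 9.5]]]
[[[0.0, 0.0, 0.021, 0.0, 0.0, 0.0], [0.0, 0.0, 0.021, 0.0, 0.0, 0.0], [0.0, 0.0, 0.021, 0.0, 0.0, 0.0], [0.0, 0.0, 0.021, 0.0, 0.0, 0.0]]]
```

apply_moves --increments '[[[0.001,0.008,0.0105,0,0,9.5],[0.002,0.0075,0.0105,0,0,9.5],[0.003,0.007,0.0105,0,0,9.5],[0.0045,0.0065,0.0105,0,0,9.5],[0.005,0.0055,0.0105,0,0,9.6]]]' --grip 0.6

```text
time: 5.25
ee_pos: [0.5558, -0.0518, 0.1813]
eef_rot: [2.862, 1.296, 0.0]
wrist_force: [-0.9, 1.2, -0.4]
opening: 0.602
finger_force: 0.0
```

apply_moves --increments '[[[0.006,0.0045,0.0105,0,0,9.5],[0.007,0.0035,0.0105,0,0,9.5],[0.0075,0.0025,0.0105,0,0,9.6],[0.0075,0.001,0.0105,0,0,9.5],[0,0,0,0,0,0]]]'

```text
time: 5.88
ee_pos: [0.5854, -0.0449, 0.1387]
eef_rot: [3.126, 0.302, -0.003]
wrist_force: [-1.7, 0.5, 1.4]
opening: 0.601
finger_force: 0.0
```

```bash
cat > f.py <<'E'
from h import *
np.set_printoptions(precision=4,suppress=True)
s=manip.read_state(); print(s["time"],s["ee_pos"],s["opening"],s["qpos"])
c=cap("wrist"); cv2.imwrite("pics/w3.png",c["pixels"])
for x in manip.spot_point("knob","wrist"): print(x["score"],x["at"],atz(c,x["at"],.068))
print("proj", proj(c,[[.5858,-.0457,.082],[.5858,-.0457,.068]]))
plan([0.5858,-0.0457,0.056],down(0.189-np.pi/2),4)
E
python3 f.py
```

```text
5.875 [ 0.5854 -0.0449  0.1387] 0.6009313117372979 [-0.595   0.5604  0.8312  1.8277 -0.4926  0.9755 -0.9319]
0.92 [282.5, 224.6] [ 0.5841 -0.0459  0.068 ]
proj [[282.7881 229.5004]
 [282.7324 222.312 ]]
[[[0.0001, 0.0001, 0.0209, 0.0, 0.0, 0.1], [0.0001, 0.0, 0.021, 0.0, 0.0, 0.1], [0.0001, 0.0001, 0.0209, 0.0, 0.0, 0.0], [0.0001, 0.0001, 0.0209, 0.0, 0.0, 0.1]]]
```

View pics/w3.png

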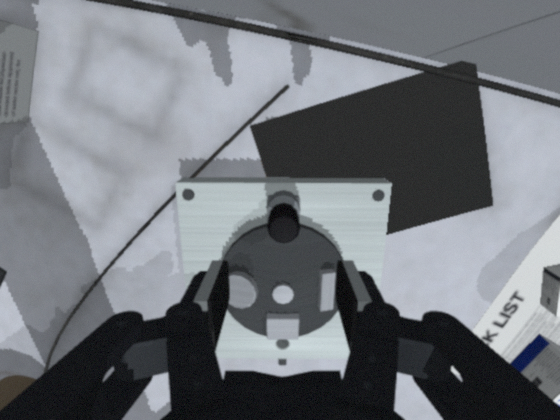

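The knob top sits at (284,223), between the fingers and where I predicted. I'll go down and pinch it.

apply_moves --increments '[[[0,0,0.021,0,0,0],[0,0,0.021,0,0,0],[0,0,0.021,0,0,0],[0,0,0.02,0,0,0],[0,0,0,0,0,0]]]'

```text
time: 6.6
ee_pos: [0.5844, -0.0453, 0.0547]
eef_rot: [-3.127, -0.299, 0.005]
wrist_force: [0.6, -0.0, 0.7]
opening: 0.595
finger_force: 0.0
```

apply_moves --increments '[[[0,0,0,0,0,0],[0,0,0,0,0,0],[0,0,0,0,0,0],[0,0,0,0,0,0]]]' --grip 0.0 --grip_force 30

```text
time: 7.1
ee_pos: [0.5862, -0.0455, 0.0574]
eef_rot: [3.127, 0.299, 0.002]
wrist_force: [0.6, -1.5, 5.6]
opening: 0.245
finger_force: 29.6
```

apply_moves --increments '[[[0,0,-0.004,0,0,0],[0,0,-0.004,0,0,0],[0,0,-0.0045,0,0,0],[0,0,0,0,0,0]]]'

```text
time: 7.6
ee_pos: [0.586, -0.0452, 0.0695]
eef_rot: [3.127, 0.299, 0.001]
wrist_force: [3.9, -0.6, -4.0]
opening: 0.24
finger_force: 29.5
```

```bash
cat > g.py <<'E'
from h import *
np.set_printoptions(precision=4,suppress=True)
s=manip.read_state(); p,r=pose(); print(p,r.as_matrix()[:,1],s["wrist_force"])
C=np.array([.5168,-.0588,p[2]]); v=p-C; print("radius",np.hypot(*v[:2]),"ang",np.degrees(np.arctan2(v[1],v[0])))
prev=p; rr=r;out=[]
for k in range(1,10):
    q=R.from_euler("z",10*k,degrees=True); pt=C+q.apply(v); out.append(np.round(rr.inv().apply(pt-prev),4).tolist()); prev=pt; rr=q*r
print(out[0],out[8])
E
python3 g.py
```

```text
[ 0.586  -0.0452  0.0695] [ 0.1897 -0.9818  0.0002] [ 3.9458 -0.5789 -4.0185]
radius 0.07047758299847753 ang 11.097265171249719
[-0.0011, -0.0122, -0.0] [-0.0011, -0.0122, -0.0]
```

apply_moves --increments '[[[-0.001,-0.0122,0,0,0,-10],[-0.001,-0.0122,0,0,0,-10],[-0.001,-0.0122,0,0,0,-10],[-0.001,-0.0122,0,0,0,-10],[0,0,0,0,0,0]]]'

```text
time: 8.22
ee_pos: [0.5608, -0.004, 0.0692]
eef_rot: [-2.836, -1.35, 0.0]
wrist_force: [2.8, -2.4, -4.9]
opening: 0.245
finger_force: 29.7
```

```bash
python3 g.py
```

```text
[ 0.5608 -0.004   0.0692] [ 0.7763 -0.6304 -0.0001] [ 2.8024 -2.368  -4.8616]
radius 0.07024145057624813 ang 51.23211531430809
[-0.0011, -0.0122, 0.0] [-0.0011, -0.0122, 0.0]
```

apply_moves --increments '[[[-0.001,-0.0122,0,0,0,-10],[-0.001,-0.0122,0,0,0,-10],[-0.001,-0.0122,0,0,0,-10],[-0.001,-0.0122,0,0,0,-10],[-0.001,-0.0121,0,0,0,-9.9]]]'

```text
time: 8.85
ee_pos: [0.5046, 0.0093, 0.0694]
eef_rot: [2.0, 2.419, 0.0]
wrist_force: [6.3, -7.0, -3.9]
opening: 0.243
finger_force: 29.7
```

apply_moves --increments '[[[0,0,0,0,0,0]]]'

```text
time: 8.98
ee_pos: [0.5044, 0.0091, 0.0695]
eef_rot: [2.005, 2.416, 0.001]
wrist_force: [5.1, -3.6, -4.8]
opening: 0.241
finger_force: 29.7
```

```bash
python3 g.py
```

```text
[0.5044 0.0091 0.0695] [0.9828 0.1845 0.0014] [ 5.0731 -3.5528 -4.7609]
radius 0.06906498911895327 ang 100.37200312488254
[-0.001, -0.012, -0.0] [-0.001, -0.012, -0.0]
```

apply_moves --increments '[[[-0.0005,-0.0008,0,0,0,-0.5],[0,0,0.004,0,0,0],[0,0,0.004,0,0,0],[0,0,0.004,0,0,0],[0,0,0,0,0,0]]]'

```text
time: 9.6
ee_pos: [0.5044, 0.0091, 0.0575]
eef_rot: [1.996, 2.423, 0.001]
wrist_force: [4.5, -4.0, -0.9]
opening: 0.241
finger_force: 30.0
```

```bash
python3 g.py
```

```text
[0.5044 0.0091 0.0575] [0.9815 0.1915 0.0016] [ 4.5458 -3.9799 -0.8532]
radius 0.06905354562723802 ang 100.3579431439384
[-0.0009, -0.012, -0.0] [-0.0009, -0.012, -0.0]
```

apply_moves --increments '[[[0,0,0,0,0,0],[0,0,0,0,0,0],[0,0,0,0,0,0]]]' --grip 0.6

```text
time: 9.98
ee_pos: [0.5026, 0.0104, 0.057]
eef_rot: [-1.992, -2.428, 0.001]
wrist_force: [0.7, 0.7, 0.2]
opening: 0.603
finger_force: 0.0
```

apply_moves --increments '[[[0,0,-0.03,0,0,0],[0,0,-0.05,0,0,0],[-0.02,0,-0.05,0,0,0],[-0.02,0,-0.05,0,0,0],[0,0,0,0,0,0]]]' --grip 1.0

```text
time: 10.6
ee_pos: [0.513, -0.0307, 0.2411]
eef_rot: [1.992, 2.423, 0.008]
wrist_force: [-0.2, -0.2, 0.2]
opening: 0.997
finger_force: 0.0
```

```bash
cat > k.py <<'E'
from h import *
np.set_printoptions(precision=4,suppress=True)
s=manip.read_state(); print(s["time"],s["ee_pos"],s["qpos"],s["wrist_force"])
for cam in ["wrist","side"]:
    c=cap(cam); cv2.imwrite(f"pics/{cam}4.png",c["pixels"])
    for n,z in [("knob",.068),("round_pad",.043),("stand",0)]:
        for x in manip.spot_point(n,cam): print(cam,n,round(x["score"],2),np.round(x["at"],1),atz(c,x["at"],z))
    y=.189; C=np.array([.5168,-.0588,0]); q=R.from_euler("z",y)
    print(cam,"pred knob/top/pad",proj(c,C+q.apply([[0,.07,.068],[0,.07,.082],[-.0376,0,.043]])))
E
python3 k.py
python3 -c "
import cv2,numpy as np
a=cv2.imread('pics/wrist4.png');b=cv2.imread('pics/side4.png')
cv2.imwrite('pics/m4.png',np.hstack([cv2.resize(a,(480,360)),cv2.resize(b[170:260,200:280],(320,360),interpolation=2)]))"
```

```text
10.6 [ 0.513  -0.0307  0.2411] [-0.4179  0.2121  0.4542  1.8793 -0.107   1.0664  0.2733] [-0.1961 -0.16    0.1532]
wrist knob 0.67 [281.7 148.8] [0.5045 0.0084 0.068 ]
wrist knob 0.46 [282.1 197. ] [ 0.5142 -0.0383  0.068 ]
wrist round_pad 0.93 [245.2 209.1] [ 0.4788 -0.0659  0.043 ]
wrist pred knob/top/pad [[281.1393 147.0056]
 [281.1978 148.7158]
 [246.1372 209.2443]]
side knob 0.6 [255.1 214.1] [0.4978 0.0077 0.068 ]
side round_pad 0.74 [267.7 203.5] [ 0.4825 -0.0883  0.043 ]
side stand 0.59 [260.1 310.3] [0.4443 0.252  0.    ]
side pred knob/top/pad [[252.5052 214.3899]
 [252.4211 209.3355]
 [267.3462 207.9917]]
```

View pics/m4.png

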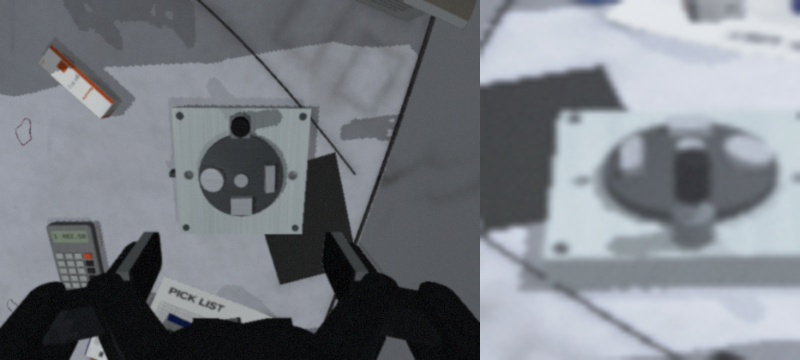

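The round pad is now at the tab, at (212,180) in the left half of the composite, with the knob at the +y hole. I'll compare the knob's image height before and after to check the plunger is home.

```bash
python3 - <<'E'
from h import *
np.set_printoptions(precision=1,suppress=True,linewidth=200)
c=cap("side")
y=.189; C=np.array([.5168,-.0588,0]); q=R.from_euler("z",y)
for f,v in [("side0",[.07,0]),("side4",[0,.07])]:
    g=cv2.imread(f"pics/{f}.png",0)
    pts=proj(c,C+q.apply([[*v,z] for z in (.052,.082,.061,.091)])); print(f,pts)
    x=int(round(pts[:2,0].mean())); a=int(pts[1,1])-8
    print(a,g[a:a+26,x-3:x+4].T.tolist())
E
```

```text
side0 [[224.6 205.5]
 [224.1 195.2]
 [224.5 202.5]
 [223.9 192. ]]
187 [[166, 108, 78, 77, 76, 83, 90, 74, 64, 63, 66, 69, 70, 71, 72, 79, 84, 102, 131, 158, 141, 124, 120, 115, 111, 108], [143, 91, 77, 76, 76, 84, 89, 72, 62, 60, 56, 57, 56, 57, 58, 56, 56, 63, 88, 115, 120, 118, 116, 113, 106, 102], [135, 86, 76, 75, 77, 77, 72, 66, 63, 59, 57, 54, 55, 56, 54, 56, 54, 57, 66, 92, 113, 118, 117, 119, 110, 103], [127, 82, 76, 76, 74, 72, 67, 61, 62, 60, 58, 57, 57, 55, 55, 56, 56, 56, 61, 87, 117, 120, 122, 127, 114, 106], [124, 79, 74, 77, 75, 74, 67, 64, 61, 61, 58, 56, 57, 58, 55, 56, 55, 57, 67, 90, 119, 131, 132, 131, 114, 108], [122, 78, 77, 76, 76, 78, 76, 73, 66, 60, 58, 57, 56, 60, 59, 57, 59, 65, 83, 110, 134, 140, 138, 134, 115, 110], [118, 79, 76, 76, 76, 78, 88, 94, 74, 63, 68, 81, 83, 74, 75, 72, 78, 97, 124, 143, 150, 144, 140, 132, 117, 114]]
side4 [[252.6 220.1]
 [252.4 209.3]
 [252.5 216.9]
 [252.4 206. ]]
201 [[181, 152, 135, 132, 157, 158, 112, 72, 62, 59, 58, 56, 59, 56, 55, 55, 55, 57, 62, 78, 99, 110, 110, 110, 107, 101], [182, 152, 134, 143, 171, 162, 107, 65, 62, 59, 59, 56, 53, 57, 54, 57, 56, 57, 59, 72, 95, 112, 110, 111, 116, 106], [183, 151, 131, 144, 170, 155, 98, 64, 62, 62, 55, 55, 55, 57, 55, 55, 55, 56, 58, 68, 94, 112, 114, 115, 121, 108], [182, 150, 129, 139, 165, 149, 94, 64, 61, 61, 60, 57, 55, 56, 57, 57, 57, 55, 56, 69, 91, 114, 120, 123, 125, 111], [177, 149, 127, 132, 157, 147, 97, 64, 63, 62, 61, 55, 57, 57, 56, 54, 58, 56, 58, 74, 101, 122, 128, 133, 129, 111], [174, 148, 129, 119, 137, 137, 96, 70, 63, 62, 59, 57, 57, 58, 58, 58, 56, 57, 64, 90, 122, 132, 134, 134, 127, 111], [167, 145, 128, 111, 110, 115, 96, 78, 68, 67, 63, 62, 61, 64, 60, 63, 61, 64, 73, 99, 129, 136, 137, 132, 122, 113]]
```

Relative to its predicted row, the knob's lower edge is +0.6 px both before and after, so the plunger is home. Next is the stand.

```bash
python3 -c "
from h import *
plan([0.43,0.225,0.30],down(0.189),5)"
```

```text
[[[0.0529, -0.0058, -0.0127, 0.0, 0.0, 0.1], [0.0529, -0.0059, -0.0127, 0.0, 0.0, 0.1], [0.0529, -0.006, -0.0128, -0.1, 0.0, 0.1], [0.0529, -0.0061, -0.0127, 0.0, 0.0, 0.1], [0.0529, -0.0062, -0.0127, 0.0, 0.0, 0.1]]]
```

apply_moves --increments '[[[0.053,-0.006,-0.013,0,0,0],[0.053,-0.006,-0.013,0,0,0],[0.053,-0.006,-0.013,0,0,0],[0.053,-0.006,-0.013,0,0,0],[0.053,-0.006,-0.013,0,0,0]]]'

```text
time: 11.68
ee_pos: [0.4286, 0.2265, 0.3025]
eef_rot: [1.991, 2.43, -0.0]
wrist_force: [1.0, 0.8, 0.1]
opening: 0.999
finger_force: 0.0
```

apply_moves --increments '[[[0,0,0,0,0,0]]]'

```text
time: 11.8
ee_pos: [0.4279, 0.2295, 0.3025]
eef_rot: [-1.982, -2.437, -0.002]
wrist_force: [0.4, -0.7, -0.6]
opening: 0.998
finger_force: 0.0
```

```bash
cat > l.py <<'E'
from h import *
np.set_printoptions(precision=4,suppress=True)
s=manip.read_state(); print(s["time"],s["ee_pos"],s["qpos"])
c=cap("wrist"); cv2.imwrite(f"pics/w5.png",c["pixels"])
for n,z in [("probe",.008),("stand",0)]:
    for x in manip.spot_point(n,"wrist"): print(n,round(x["score"],2),np.round(x["at"],1),atz(c,x["at"],z))
    for x in manip.find_in(n,"wrist"): print(n,round(x["score"],2),np.round(x["rect"],1))
E
python3 l.py
```

```text
11.8 [0.4279 0.2295 0.3025] [-0.8152  0.1049  0.2467  1.8356 -0.0288  1.2033 -0.3542]
probe 0.78 [295.4 144.2] [0.4369 0.2647 0.008 ]
probe 0.68 [214.  66.] [0.3169 0.3384 0.008 ]
probe 0.61 [320.3  61.9] [0.4453 0.3699 0.008 ]
probe 0.82 [152.   17.2 222.9  84. ]
probe 0.72 [311.8  42.9 340.1  69.3]
probe 0.59 [281.9 134.7 319.  170.4]
stand 0.77 [296.2 145.6] [0.4388 0.2624 0.    ]
stand 0.75 [257.  105.6 339.3 186. ]
```

View pics/w5.png

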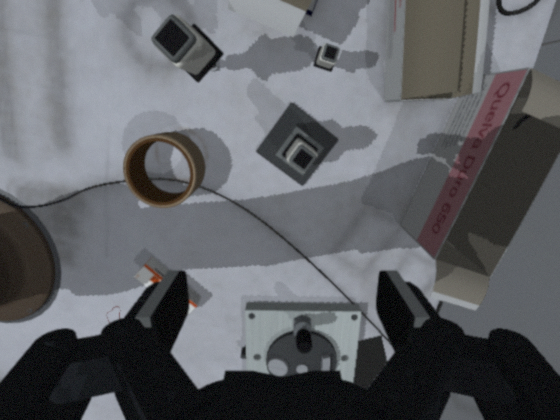

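The middle probe stands in the stand: cap at about (303,152), and foot-plate corners at (257,147), (292,104), (339,140) and (303,185). The look-alikes are at (186,47) and (326,55).

```bash
cat > m.py <<'E'
from h import *
np.set_printoptions(precision=4,suppress=True)
c=cap("wrist"); g=c["pixels"]; gg=cv2.cvtColor(g,6)
P=np.array([atz(c,p,.006) for p in [(257,147),(292,103.5),(339,140),(303,185)]]); print(P,P.mean(0))
for i in range(4): d=P[(i+1)%4]-P[i]; print(np.linalg.norm(d[:2]),np.degrees(np.arctan2(d[1],d[0]))%90)
# cap top: dark blob near (303,152)
for r in range(136,172,2): print(r,gg[r,284:324:2])
print(proj(c,[P.mean(0)*[1,1,0]+[0,0,.13]]))
E
python3 m.py
```

```text
[[0.3899 0.2443 0.006 ]
 [0.4242 0.3075 0.006 ]
 [0.4943 0.2746 0.006 ]
 [0.4607 0.2059 0.006 ]] [0.4423 0.2581 0.006 ]
0.07185261834820145 61.53161552026996
0.07750047521396805 64.91470366332673
0.07654142113383679 63.936462396317495
0.0805771199091014 61.49751629516223
136 [ 85  90  77  40  58 109 127 150 134 102  71  38  26  59  67  67  54  43
  42  44]
138 [ 89  84  47  46 101 122 148 120  92  91 106  86  46  26  43  63  62  63
  51  40]
140 [ 88  56  36  82 115 142 124  90  85  75  84 103  97  59  28  33  62  70
  65  51]
142 [ 72  31  67 110 135 140  96  80  48  61  80  78 101 105  70  27  40  69
  71  60]
144 [ 42  51 104 124 149 105  88  52  19  25  54  73  85  85  98  73  47  69
  64  50]
146 [ 34  93 122 146 120  90  70  24  22  22  20  40  66  83  84 105  90  65
  46  41]
148 [ 41 113 139 131  89  78  31  20  22  17  22  23  32  61  82  87 100  56
  38  41]
150 [ 47 123 147  99  84  45  23  16  19  17  19  22  16  27  65  75  75  41
  41  41]
152 [ 89 141 131  88  62  22  19  24  20  24  22  20  24  41  69  66  53  39
  43  40]
154 [100 131 135  91  55  25  22  24  21  21  20  22  31  68  68  50  39  43
  42  61]
156 [ 81  99 112 104  88  73  37  21  21  26  28  23  60  75  54  46  42  45
  53 101]
158 [ 59  72  95 103 108  96  81  50  26  25  24  46  79  69  48  45  49  51
  89 135]
160 [ 60  56  65  83 103 111  98  87  60  34  43  75  72  64  60  58  57  88
 144 156]
162 [ 63  60  57  55  80  95 103 104  89  73  70  74  58  59  60  63  70 118
 156 156]
164 [ 61  57  58  59  59  63  92 103 111 100  96  73  59  61  55  67 119 143
 157 156]
166 [ 59  58  60  64  59  59  65  84 101 104  90  63  58  60  62  94 150 154
 157 157]
168 [120  71  59  55  61  61  60  60  73  87  65  59  62  61 105 143 152 155
 157 157]
170 [156 134  89  58  60  55  60  60  59  62  62  58  61  76 134 157 158 153
 157 156]
[[303.6071 158.0179]]
```

```bash
cat > n.py <<'E'
from h import *
np.set_printoptions(precision=4,suppress=True)
c=cap("wrist"); gg=cv2.resize(cv2.cvtColor(c["pixels"],6)[130:175,280:330],None,fx=4,fy=4,interpolation=cv2.INTER_CUBIC)
m=(gg<42).astype(np.uint8); n,l,st,ce=cv2.connectedComponentsWithStats(m); k=l[(152-130)*4+2,(303-280)*4+2]
cnt=cv2.findContours((l==k).astype(np.uint8),0,1)[0][0]; rect=cv2.minAreaRect(cnt); B=(cv2.boxPoints(rect)+.5)/4-.5+[280,130]; print(B,ce[k]/4+[280,130])
for z in [.13]:
    P=np.array([atz(c,p,z) for p in B]); print(P,P.mean(0), atz(c,ce[k]/4+[280,130],z))
    for i in range(4): d=P[(i+1)%4]-P[i]; print(np.linalg.norm(d[:2]),np.degrees(np.arctan2(d[1],d[0]))%90)
s=manip.read_state();print(s["ee_pos"],s["time"])
E
python3 n.py
```

```text
[[291.5688 153.4206]
 [300.1105 141.5365]
 [311.8401 149.9671]
 [303.2984 161.8512]] [302.0222 151.9796]
[[0.4301 0.2602 0.13  ]
 [0.4357 0.2727 0.13  ]
 [0.4484 0.2672 0.13  ]
 [0.4428 0.2545 0.13  ]] [0.4393 0.2636 0.13  ] [0.4396 0.2635 0.13  ]
0.013772971858716274 65.80102204806134
0.013799011209068407 66.29977216469729
0.013875048966334761 66.37550505064047
0.013937618513907147 65.87804704788417
[0.4298 0.2237 0.3019] 12.15
```

```bash
python3 -c "
from h import *
plan([0.4395,0.263,0.20],down(np.radians(-24.3)),5)"
```

```text
[[[0.0073, 0.0034, 0.0204, 0.0, 0.0, 7.1], [0.0077, 0.0025, 0.0204, 0.0, 0.0, 7.1], [0.008, 0.0016, 0.0204, 0.0, 0.0, 7.1], [0.0081, 0.0005, 0.0203, 0.0, 0.0, 7.1], [0.008, -0.0005, 0.0204, 0.0, 0.0, 7.1]]]
```

apply_moves --increments '[[[0.0075,0.0035,0.0205,0,0,7.1],[0.0075,0.0025,0.0205,0,0,7.1],[0.008,0.0015,0.0205,0,0,7.1],[0.008,0.0005,0.0205,0,0,7.1],[0.008,-0.0005,0.0205,0,0,7.1]]]'

```text
time: 12.78
ee_pos: [0.4394, 0.2636, 0.199]
eef_rot: [2.642, 1.7, 0.0]
wrist_force: [-0.1, 0.4, -0.1]
opening: 1.002
finger_force: 0.0
```

apply_moves --increments '[[[0,0,0,0,0,0],[0,0,0,0,0,0]]]'

```text
time: 13.02
ee_pos: [0.4395, 0.2636, 0.2003]
eef_rot: [2.636, 1.709, 0.001]
wrist_force: [-0.1, -0.1, 0.3]
opening: 1.0
finger_force: 0.0
```

```bash
cat > o.py <<'E'
from h import *
np.set_printoptions(precision=4,suppress=True)
s=manip.read_state(); print(s["time"],s["ee_pos"],s["qpos"])
c=cap("wrist"); cv2.imwrite("pics/w6.png",c["pixels"]); q=proj(c,[[.4395,.263,.13]])[0].astype(int);print(q)
f=4; r=35; o=q-r
gg=cv2.resize(cv2.cvtColor(c["pixels"],6)[o[1]:o[1]+2*r,o[0]:o[0]+2*r],None,fx=f,fy=f,interpolation=cv2.INTER_CUBIC)
m=(gg<42).astype(np.uint8); n,l,st,ce=cv2.connectedComponentsWithStats(m); k=1+np.argmin([np.hypot(*(x-[r*f,r*f])) if a>1000 else 9e9 for x,a in zip(ce[1:],st[1:,4])])
cnt=cv2.findContours((l==k).astype(np.uint8),0,1)[0][0]; B=(cv2.boxPoints(cv2.minAreaRect(cnt))+.5)/f-.5+o
P=np.array([atz(c,p,.13) for p in B]); print(B.mean(0),P.mean(0))
for i in range(2): d=P[(i+1)%4]-P[i]; print(np.linalg.norm(d[:2]),np.degrees(np.arctan2(d[1],d[0]))%90)
p,rr=pose(); print("yaw",np.degrees(np.arctan2(*rr.as_matrix()[[1,0],1])))
E
python3 o.py
```

```text
13.025 [0.4395 0.2636 0.2003] [-0.8793  0.2516  0.293   1.9203 -0.0864  0.9813 -0.9671]
[283 224]
[283.375 223.75 ] [0.4393 0.2635 0.13  ]
0.014018859045391829 66.0064420120584
0.014102082289532171 66.62169474671481
yaw -24.097553839031413
```

View pics/w6.png

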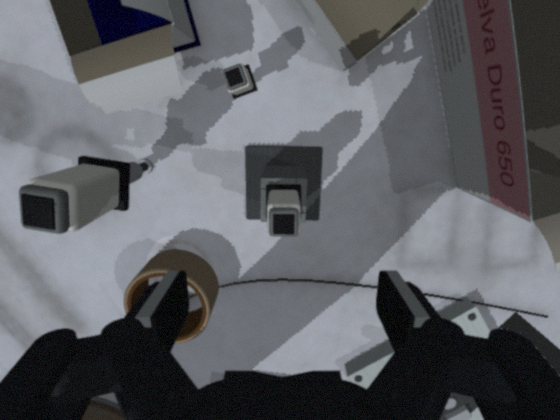

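The cap is centred at (283,224) between the fingers and its flats are square to them. I'll go down and grip.

apply_moves --increments '[[[0,0,0.035,0,0,-0.4],[0,0,0.035,0,0,0],[0,0,0.03,0,0,0],[0,0,0.017,0,0,0],[0,0,0,0,0,0]]]'

```text
time: 13.7
ee_pos: [0.4389, 0.2636, 0.0825]
eef_rot: [2.631, 1.717, -0.002]
wrist_force: [0.3, -0.4, -0.4]
opening: 1.0
finger_force: 0.0
```

apply_moves --increments '[[[0,0,0,0,0,0],[0,0,0,0,0,0],[0,0,0,0,0,0],[0,0,0,0,0,0],[0,0,0,0,0,0]]]' --grip 0.0 --grip_force 60

```text
time: 14.32
ee_pos: [0.4394, 0.2644, 0.0834]
eef_rot: [-2.631, -1.716, -0.002]
wrist_force: [-1.1, -0.7, 6.1]
opening: 0.272
finger_force: 58.9
```

```bash
python3 -c "
from h import *
s=manip.read_state();print(s);p,r=pose();print(r.as_matrix())"
```

```text
{'time': 14.325, 'qpos': array([-0.84042146,  0.41400942,  0.25679018,  2.02711612, -0.15628109,
        0.71757244, -0.90124069]), 'qd': array([ 0.00157974, -0.0003075 , -0.00036749,  0.00011477,  0.00074783,
       -0.00100834, -0.00056495]), 'joint_torque': array([-5.91202173e-02, -4.74454594e+01,  3.56350958e+00, -2.04136419e+01,
       -2.22918828e-02, -3.52322459e-01, -7.30098167e-03]), 'ee_pos': array([0.43936523, 0.26437965, 0.08337671]), 'eef_rot': array([-2.63108532e+00, -1.71630474e+00, -1.71751477e-03]), 'wrist_force': array([-1.10988734, -0.74138596,  6.10564481]), 'torque': array([-0.1145599 ,  0.19130105,  0.01375827]), 'finger_force': 58.89208137989044, 'opening': 0.2716364342797306}
[[ 4.02997385e-01  9.15200777e-01  8.03712751e-04]
 [ 9.15200552e-01 -4.02997962e-01  7.69322390e-04]
 [ 1.02797905e-03  4.25523442e-04 -9.99999381e-01]]
```

apply_moves --increments '[[[0,0,-0.01,0,0,0],[0,0,-0.03,0,0,0],[0,0,-0.035,0,0,0],[0,0,-0.035,0,0,0],[0,0,-0.03,0,0,0]]]'

```text
time: 14.95
ee_pos: [0.4389, 0.2639, 0.2245]
eef_rot: [-2.631, -1.716, -0.001]
wrist_force: [-0.1, 0.9, -1.2]
opening: 0.272
finger_force: 58.8
```

```bash
cat >> h.py <<'E'
psi=.189; C=np.array([.5168,-.0588,0.]); Q=R.from_euler("z",psi)
PAD=C+Q.apply([-.0376,0,.043]); N=Q.apply([-np.sin(np.radians(15)),0,np.cos(np.radians(15))])
def toolR(yaw):
    z=-N; y=np.array([np.cos(yaw),np.sin(yaw),0]); y=y-z*(y@z); y/=np.linalg.norm(y); return R.from_matrix(np.column_stack([np.cross(y,z),y,z]))
E
cat > p.py <<'E'
from h import *
np.set_printoptions(precision=4,suppress=True)
s=manip.read_state(); print(s["time"],s["ee_pos"],s["opening"],s["wrist_force"]); print(PAD,N)
plan(PAD+N*(.0754+.06),toolR(psi),10)
E
python3 p.py
```

```text
14.95 [0.4389 0.2639 0.2245] 0.2721056370587899 [-0.1269  0.9052 -1.1697]
[ 0.4799 -0.0659  0.043 ] [-0.2542 -0.0486  0.9659]
[[[-0.0305, 0.0142, 0.0051, -1.5, 0.5, -3.4], [-0.0314, 0.0122, 0.0051, -1.4, 0.4, -3.5], [-0.032, 0.0101, 0.0052, -1.5, 0.5, -3.4], [-0.0327, 0.0081, 0.0051, -1.4, 0.4, -3.5], [-0.0331, 0.0059, 0.0051, -1.5, 0.5, -3.4]]]
[[[-0.0334, 0.0038, 0.0049, -1.4, 0.4, -3.4], [-0.0337, 0.0017, 0.0047, -1.5, 0.5, -3.5], [-0.0337, -0.0004, 0.0045, -1.4, 0.4, -3.4], [-0.0337, -0.0026, 0.0042, -1.5, 0.5, -3.5], [-0.0335, -0.0047, 0.0038, -1.4, 0.4, -3.4]]]
```

apply_moves --increments '[[[-0.0305,0.014,0.005,-1.5,0.5,-3.5],[-0.0315,0.012,0.005,-1.5,0.5,-3.5],[-0.032,0.01,0.005,-1.5,0.5,-3.5],[-0.0325,0.008,0.005,-1.5,0.5,-3.5],[-0.033,0.006,0.005,-1.5,0.5,-3.5]]]'

```text
time: 15.58
ee_pos: [0.4419, 0.0952, 0.1981]
eef_rot: [2.27, 2.039, 0.166]
wrist_force: [0.3, -0.5, -1.3]
opening: 0.274
finger_force: 58.9
```

apply_moves --increments '[[[-0.0335,0.004,0.005,-1.5,0.5,-3.5],[-0.0335,0.0015,0.0045,-1.5,0.5,-3.5],[-0.0335,-0.0005,0.0045,-1.4,0.4,-3.4],[-0.0335,-0.0025,0.004,-1.4,0.4,-3.4],[-0.0335,-0.0045,0.004,-1.4,0.4,-3.4]]]'

```text
time: 16.2
ee_pos: [0.4466, -0.0722, 0.1726]
eef_rot: [1.876, 2.285, 0.308]
wrist_force: [0.2, -0.5, -1.5]
opening: 0.275
finger_force: 58.9
```

apply_moves --increments '[[[0,0,0,0,0,0],[0,0,0,0,0,0]]]'

```text
time: 16.45
ee_pos: [0.4468, -0.0709, 0.1725]
eef_rot: [1.881, 2.283, 0.306]
wrist_force: [-0.1, 0.7, -1.0]
opening: 0.275
finger_force: 58.9
```

```bash
cat > q.py <<'E'
from h import *
np.set_printoptions(precision=4,suppress=True)
s=manip.read_state(); p,r=pose(); print(s["time"],p,s["qpos"],s["wrist_force"])
print("tilt err deg",np.degrees(np.arccos(min(1,-r.as_matrix()[:,2]@N))))
foot=p+r.apply([0,0,.0754]); print("foot est",foot,"pad-frame err",Q.inv().apply(foot-PAD))
rays=[];pr=[]
for cam in ["side","scene","wrist"]:
    c=cap(cam); cv2.imwrite(f"pics/{cam}7.png",c["pixels"])
    print(cam,"pred foot",proj(c,[foot,PAD])) 
    for n,L in [("probe_foot",rays),("round_pad",pr)]:
        xs=manip.spot_point(n,cam)
        for x in xs: print(cam,n,round(x["score"],2),np.round(x["at"],1))
plan(PAD+N*(.0754+.06),toolR(psi),1)
E
python3 q.py
python3 -c "
import cv2,numpy as np
b=cv2.imread('pics/side7.png');a=cv2.imread('pics/scene7.png')
f=lambda i,x,y:cv2.resize(i[y:y+110,x:x+80],(400,550),interpolation=2)
cv2.imwrite('pics/m7.png',np.hstack([f(a,250,140),f(b,225,140)]))"
```

```text
16.45 [ 0.4468 -0.0709  0.1725] [-0.4244  0.0384  0.5622  2.2838 -0.1941  0.582   0.4772] [-0.1138  0.6647 -0.958 ]
tilt err deg 0.2576723956720445
foot est [ 0.4662 -0.067   0.0998] pad-frame err [-0.0136  0.0015  0.0568]
side pred foot [[272.9587 188.5288]
 [267.3462 207.9917]]
side probe_foot 0.51 [245.1 355.5]
side probe_foot 0.51 [327.2 351.8]
side probe_foot 0.36 [269.8 185.3]
side round_pad 0.82 [267.1 203.9]
scene pred foot [[292.342  194.9491]
 [288.1054 211.9736]]
scene probe_foot 0.53 [291.1 193.3]
scene probe_foot 0.39 [277.9 321.8]
scene round_pad 0.65 [285.  211.3]
wrist pred foot [[283.8041 222.7193]
 [281.4916 202.3365]]
wrist probe_foot 0.63 [280.7 223.7]
wrist round_pad 0.56 [280.9 203.6]
[[[-0.0012, -0.0013, -0.0019, 0.2, -0.1, 0.3]]]
```

View pics/m7.png

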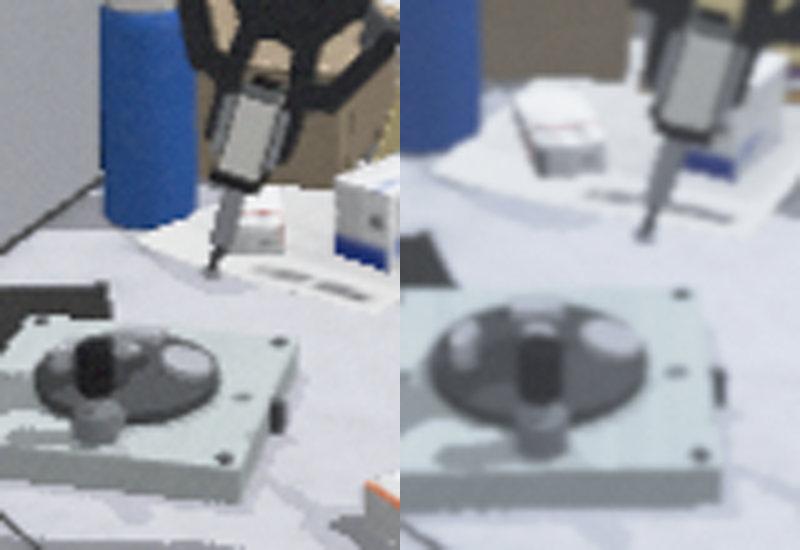

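Both cameras show the probe tilted over the pad. The foot is at scene (292.4,194.4) and side (274,187), within about 1 px of prediction. The pad centre is at scene (287.4,211.6) and side (267.6,207.4). I'll move in to a gap of about 10 mm.

```bash
python3 -c "
from h import *
plan(PAD+N*(.0754+.010),toolR(psi),4)"
```

```text
[[[-0.0003, -0.0004, 0.012, 0.1, 0.0, 0.1], [-0.0003, -0.0003, 0.0121, 0.0, -0.1, 0.1], [-0.0003, -0.0004, 0.012, 0.1, 0.0, 0.0], [-0.0003, -0.0003, 0.012, 0.0, 0.0, 0.1]]]
```

apply_moves --increments '[[[-0.0003,-0.0003,0.012,0.1,0,0],[-0.0003,-0.0003,0.012,0,-0.1,0.1],[-0.0003,-0.0004,0.012,0.1,0,0.1],[-0.0003,-0.0003,0.012,0,0,0],[0,0,0,0,0,0]]]'

```text
time: 17.52
ee_pos: [0.4577, -0.0703, 0.1249]
eef_rot: [1.885, 2.283, 0.299]
wrist_force: [-0.2, -0.4, -0.5]
opening: 0.277
finger_force: 58.9
```

```bash
cat > r.py <<'E'
from h import *
import sys
np.set_printoptions(precision=4,suppress=True)
s=manip.read_state(); p,r=pose(); print(s["time"],p,s["wrist_force"])
print("tilt err deg",np.degrees(np.arccos(min(1,-r.as_matrix()[:,2]@N))))
foot=p+r.apply([0,0,.0754]); M=toolR(psi); print("foot in pad axes (tool x,y,-n)",M.inv().apply(foot-PAD))
ims=[]
for cam in ["scene","side","wrist"]:
    c=cap(cam); q=proj(c,[foot,PAD,p+r.apply([0,0,.0134]),p+r.apply([0,0,-.0466])]); print(cam,q.tolist())
    o=(q[:2].mean(0)-[20,30]).astype(int); o[1]=max(o[1],0); print("orig",o)
    ims.append(cv2.resize(c["pixels"][o[1]:o[1]+60,o[0]:o[0]+40],(266,400),interpolation=2))
    cv2.imwrite(f"pics/{cam}{sys.argv[1]}.png",c["pixels"])
cv2.imwrite(f"pics/m{sys.argv[1]}.png",np.hstack(ims))
E
python3 r.py 8
```

```text
17.525 [ 0.4577 -0.0703  0.1249] [-0.194  -0.3551 -0.5286]
tilt err deg 0.07015535979658062
foot in pad axes (tool x,y,-n) [-0.0002 -0.0007 -0.0096]
scene [[289.123620774536, 209.28009149229928], [288.105365836464, 211.9735900535714], [294.2939886050845, 190.98952419197036], [299.5539896485224, 172.38563301376266]]
orig [268 180]
side [[268.60417306192363, 204.8637491037626], [267.34623777346224, 207.99170865626678], [275.2045380608736, 183.8182979432149], [281.94807518521594, 162.31849964007586]]
orig [247 176]
wrist [[283.1081178029595, 221.6652811228501], [284.0314066268266, 217.14546635372335], [283.5860214637356, 260.2958842409974], [284.5003812735649, 334.5337581505372]]
orig [263 189]
```

View pics/m8.png

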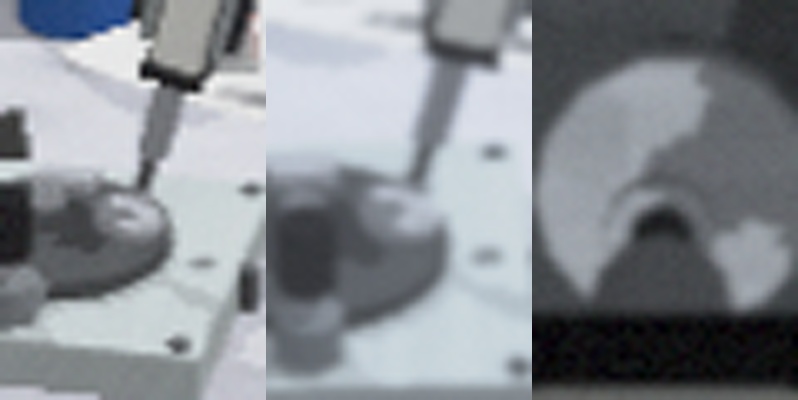

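Wrist crop: the pad disc spans about columns 264–302 with its top edge at row 198. The foot is near (282.5,222), close to the middle. I'll measure it numerically.

```bash
cat > t.py <<'E'
from h import *
from scipy.optimize import least_squares
from scipy.ndimage import map_coordinates, gaussian_filter
np.set_printoptions(precision=1,suppress=True,linewidth=220)
c=cap("wrist"); g=cv2.cvtColor(c["pixels"],6).astype(float); p,r=pose(); M=toolR(psi)
gs=gaussian_filter(g,.7)
def circ(ctr,rad,th): return ctr+M.apply(np.column_stack([rad*np.cos(th),rad*np.sin(th),0*th]))
# pad edge: search radially 12..20 mm, tool x axis = image up
th=np.radians(np.arange(-110,111,5)); rad=np.arange(.012,.0205,.0002); obs=[]
for t in th:
    q=proj(c,np.vstack([circ(PAD,x,np.array([t])) for x in rad])); v=map_coordinates(gs,[q[:,1],q[:,0]],order=1)
    d=np.gradient(v); k=np.argmin(d); 
    if -d[k]>1.0: obs.append((t,rad[k]))
obs=np.array(obs); print(len(obs)); print(np.column_stack([np.degrees(obs[:,0]),obs[:,1]*1e3]).T)
f=lambda x: obs[:,1]-(x[2]+x[0]*np.cos(obs[:,0])+x[1]*np.sin(obs[:,0]))
s=least_squares(f,[0,0,.016],loss="soft_l1",f_scale=.0004); print("pad offset mm (tool x,y), r",s.x*1e3)
foot=p+r.apply([0,0,.0754])
for h in (0,.003): print("foot rim proj h",h,"top,left,right,ctr",proj(c,np.vstack([circ(foot+N*h,.006,np.radians([0,-90,90])),foot+N*h])))
print(g[208:236,268:300:1].astype(int))
E
python3 t.py
```

```text
45
[[-110.  -105.  -100.   -95.   -90.   -85.   -80.   -75.   -70.   -65.   -60.   -55.   -50.   -45.   -40.   -35.   -30.   -25.   -20.   -15.   -10.    -5.     0.     5.    10.    15.    20.    25.    30.    35.    40.
    45.    50.    55.    60.    65.    70.    75.    80.    85.    90.    95.   100.   105.   110. ]
 [  15.8   15.6   15.8   15.6   15.6   15.6   15.    15.2   15.4   15.4   15.2   15.    15.2   15.2   15.2   15.    14.8   14.8   15.    15.2   15.    14.8   15.    15.    15.    14.6   15.    15.2   15.4   15.6   15.8
    16.    15.8   15.6   15.8   16.    15.8   15.6   15.6   16.    16.2   16.2   16.    15.8   15.8]]
pad offset mm (tool x,y), r [-0.7  0.3 15.7]
foot rim proj h 0 top,left,right,ctr [[284.4 214.2]
 [275.9 222.3]
 [292.9 222.3]
 [284.4 222.3]]
foot rim proj h 0.003 top,left,right,ctr [[284.5 215.6]
 [275.8 223.7]
 [293.  223.8]
 [284.4 223.7]]
[[150 151 150 152 148 149 149 149 149 156 162 162 164 162 160 160 151 151 150 135 111 105 103 104 103 102 104 104 108 101 106 104]
 [148 151 149 149 150 149 148 149 149 155 160 159 163 160 157 147 130 126 122 116
[... 2756 characters left out ...]
 72  79  98 131 152 160 159 159 158 157 145]
 [105 133 153 147 118  81  70  70  68  66  71  70  69  74  70  70  71  69  71  72  71  72  76  90 120 152 162 160 165 161 150 130]
 [ 84 106 135 131 101  75  66  66  68  70  69  69  72  72  69  74  73  68  70  75  72  72  76  83 114 143 161 162 162 154 138 105]
 [ 72  87 106 105  86  72  68  66  68  68  71  74  73  72  75  69  73  73  72  71  68  72  74  80 109 135 155 159 152 133 109  82]
 [ 67  74  79  81  70  59  59  66  67  66  68  69  68  70  70  68  67  67  70  65  73  69  70  74  93 125 141 138 117  97  76  70]
 [ 54  59  58  53  51  53  50  56  57  54  53  57  55  59  56  52  56  58  57  57  57  56  61  60  67  90  99  89  75  62  54  54]]
```

```bash
cat >> t.py <<'E'
print("time",manip.read_state()["time"],"foot est pad axes mm",M.inv().apply(foot-PAD)*1e3,"PAD px",proj(c,[PAD]))
def onplane(px,h):
    o,d=ray(c,px); P0=PAD+N*h; return M.inv().apply(o+d*((P0-o)@N)/(d@N)-PAD)*1e3
# foot rim edge points by hand from the rows: dark ring
for row in (216,217,218,219,220,221,222): 
    x=gs[row,266:300]; print(row,x.astype(int))
E
sed -i 's/^print(g\[208.*$//' t.py; python3 t.py
```

```text
45
[[-110.  -105.  -100.   -95.   -90.   -85.   -80.   -75.   -70.   -65.   -60.   -55.   -50.   -45.   -40.   -35.   -30.   -25.   -20.   -15.   -10.    -5.     0.     5.    10.    15.    20.    25.    30.    35.    40.
    45.    50.    55.    60.    65.    70.    75.    80.    85.    90.    95.   100.   105.   110. ]
 [  15.6   15.4   15.6   15.4   15.4   15.6   15.6   15.2   15.4   15.2   15.2   15.    15.    15.2   15.2   15.2   14.8   14.8   15.    15.4   15.    15.    15.    15.    15.    14.6   15.    15.4   15.4   15.8   15.8
    15.6   15.8   15.8   15.8   16.    15.8   15.8   15.8   16.2   16.2   16.2   16.    16.    16. ]]
pad offset mm (tool x,y), r [-0.6  0.3 15.7]
foot rim proj h 0 top,left,right,ctr [[284.2 214.1]
 [275.7 222.2]
 [292.7 222.2]
 [284.2 222.2]]
foot rim proj h 0.003 top,left,right,ctr [[284.3 215.5]
 [275.6 223.6]
 [292.8 223.7]
 [284.2 223.6]]
time 17.775 foot est pad axes mm [ -0.3   0.5 -10.6] PAD px [[283.5 217.1]]
216 [162 161 160 159 160 162 162 161 160 155 146 135 128 125 123 118 108  98  93  94  95  97 100 101 100 101 102 102 101 100 101 102 102
[... 157 characters left out ...]
160 159 160 160 159 159 156 148 137 132 136 143 146 139 122 104  98 101 104 104 100  96  95  97 100 100 100 101 100 100 101 102 101]
219 [160 159 160 160 161 160 158 155 146 137 139 145 147 141 126 105  87  84  90  98 104 104  99  95  97  99 101 101 101 100 100 101 101 102]
220 [160 160 160 160 160 159 158 154 146 142 146 146 136 116  94  74  61  61  70  84  98 104 102  98  98 100 101 102 102 103 103 103 103 103]
221 [160 161 160 160 161 160 157 152 147 147 148 137 113  84  59  46  41  42  49  65  84  98 102 100  99 100 102 105 110 115 115 112 109 106]
222 [161 162 161 161 162 160 157 150 148 150 147 126  91  58  40  36  34  35  38  50  69  89 100 102 101 102 107 115 127 135 136 132 124 119]
```

apply_moves --increments '[[[0,0.0012,0.002,0,0,0],[0,0,0.003,0,0,0],[0,0,0.003,0,0,0],[0,0,0,0,0,0],[0,0,0,0,0,0]]]'

```text
time: 18.4
ee_pos: [0.4613, -0.0698, 0.1181]
eef_rot: [1.884, 2.282, 0.301]
wrist_force: [-0.5, 0.4, -1.3]
opening: 0.275
finger_force: 58.9
```

```bash
cat > u.py <<'E'
from h import *
np.set_printoptions(precision=2,suppress=True)
M=toolR(psi); F=[];E=[]
for i in range(8):
    s=manip.read_state(); p,r=pose(); F.append(s["wrist_force"]@N); E.append(M.inv().apply(p+r.apply([0,0,.0754])-PAD)*1e3); manip.capture("wrist")
print(s["time"],"Fn",np.array(F),np.mean(F),"err mm",np.mean(E,0),np.std(E,0),"tilt",np.degrees(np.arccos(min(1,-r.as_matrix()[:,2]@N))))
E
python3 u.py; python3 t.py | tail -12
```

```text
18.75 Fn [-1.17 -1.25 -2.22 -1.38 -1.01 -1.   -1.62 -1.85] -1.4390294461210067 err mm [-0.32  1.29 -2.18] [0.02 0.07 0.04] tilt 0.04928257328855133
foot rim proj h 0.003 top,left,right,ctr [[284.2 215.6]
 [275.6 223.7]
 [292.8 223.8]
 [284.2 223.8]]
time 18.85 foot est pad axes mm [-0.3  1.3 -2.2] PAD px [[282.3 220.9]]
216 [161 158 157 155 154 153 153 153 151 147 139 130 121 117 118 117 108  98  93  91  93  97 101 104 105 105 105 104 105 104 103 104 106 106]
217 [165 163 160 158 155 153 152 151 148 140 131 127 130 136 138 129 115 105 101 100  99  98  98 101 103 104 105 104 105 106 105 105 105 105]
218 [167 166 163 159 155 152 151 148 142 134 130 136 145 149 145 129 110 102 103 105 104 101  97  98 102 104 105 105 105 105 105 106 104 104]
219 [166 165 164 160 156 154 151 147 139 135 138 146 149 143 129 108  90  87  93 100 105 104 100  98 100 103 104 104 105 103 104 104 104 105]
220 [164 163 162 160 157 154 151 146 140 141 146 147 137 117  94  74  61  61  70  84  98 105 104 100  99 101 101 102 102 102 102 103 103 103]
221 [161 161 161 159 158 155 150 143 141 146 147 138 113  84  60  46  40  41  48  64  84  99 103 101  99  99 100 101 101 102 103 103 102 102]
222 [161 160 160 160 159 157 150 140 139 146 144 125  90  59  42  36  35  35  38  49  69  90 101 102 100  99 100 101 101 102 102 103 102 102]
```

apply_moves --increments '[[[0,0,0.002,0,0,0],[0,0,0.002,0,0,0],[0,0,0.001,0,0,0],[0,0,0,0,0,0],[0,0,0,0,0,0]]]'

```text
time: 19.48
ee_pos: [0.4627, -0.0695, 0.1135]
eef_rot: [1.884, 2.282, 0.301]
wrist_force: [0.3, 0.8, 0.8]
opening: 0.275
finger_force: 59.1
```

```bash
python3 u.py; python3 t.py | sed -n '/pad off/p;/time/p'
```

```text
19.825 Fn [0.66 0.61 0.36 1.02 0.72 0.16 0.71 0.86] 0.6367108912934748 err mm [-0.32  1.4   2.79] [0.01 0.02 0.01] tilt 0.0551525133022054
pad offset mm (tool x,y), r [-0.5  0.3 15.8]
time 19.925 foot est pad axes mm [-0.3  1.4  2.8] PAD px [[282.2 223.2]]
```

apply_moves --increments '[[[0,0,0.0015,0,0,0],[0,0,0.0017,0,0,0],[0,0,0,0,0,0],[0,0,0,0,0,0]]]'

```text
time: 20.42
ee_pos: [0.4636, -0.0693, 0.1103]
eef_rot: [1.884, 2.282, 0.301]
wrist_force: [-1.0, 0.5, 2.0]
opening: 0.276
finger_force: 59.3
```

```bash
python3 u.py; python3 r.py 9; python3 t.py | sed -n '/pad off/p;/time/,$p'
```

```text
20.775 Fn [2.17 1.17 1.49 1.36 1.88 1.14 1.85 1.54] 1.5770046129142183 err mm [-0.31  1.38  6.01] [0.01 0.02 0.01] tilt 0.05007352716093973
20.825 [ 0.4635 -0.0693  0.1104] [0.14   0.245  2.8896]
tilt err deg 0.05161552699783203
foot in pad axes (tool x,y,-n) [-0.0003  0.0014  0.006 ]
scene [[287.201772023292, 213.49300103931097], [288.105365836464, 211.9735900535714], [292.33237254359307, 195.44305699597925], [297.5499051263505, 177.09068539751732]]
orig [267 182]
side [[266.1958656346647, 209.78088012244973], [267.34623777346224, 207.99170865626678], [272.73735924385267, 189.02185005346394], [279.4186161655154, 167.82163533814622]]
orig [246 178]
wrist [[284.2060622258677, 222.30422571329493], [282.24274043154713, 224.77163820862214], [284.86031906912973, 261.2799925872599], [286.11175899963604, 336.3687302760117]]
orig [263 193]
pad offset mm (tool x,y), r [-0.3  0.3 15.7]
time 21.025 foot est pad axes mm [-0.3  1.4  6. ] PAD px [[282.2 224.8]]
216 [150 151 151 150 151 150 150 149 150 149 149 147 141 126 105  94  92  93  96  98 100 102 104 104 103 103 103 103 103 104 104 103 103 1
[... 155 characters left out ...]
153 153 152 152 152 151 150 150 148 142 130 115 101  90  86  86  87  88  89  92  97 101 104 105 104 104 105 105 106 106 106 106 105]
219 [157 156 156 155 154 153 151 150 149 143 132 116 101  92  90  91  94  95  95  95  95  95  98 102 104 105 106 106 106 106 105 105 106 106]
220 [162 161 158 155 155 155 153 150 144 133 117 103  94  91  92  94  96  99 103 104 102  98  97  99 103 106 106 106 106 106 106 106 107 106]
221 [167 165 160 155 154 155 154 149 137 121 108 100  95  92  90  87  89  94 102 107 106 103  99  98 100 104 106 106 106 106 106 106 106 105]
222 [168 166 161 156 154 155 154 147 135 123 115 109 101  90  80  72  72  80  90  99 103 105 102  98  99 102 105 105 105 105 106 106 106 106]
```

View pics/m9.png

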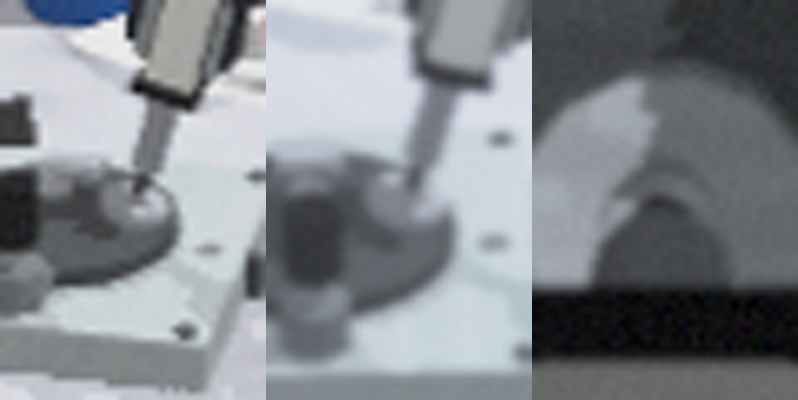

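The foot sits in the middle of the pad: its centre is at about (282.4,225) in the wrist picture, against about (282.6,225) for the pad. The spring force is 3.0 N above baseline, which is half-way in. Handing in.

```bash
python3 -c "
from h import *
print(manip.finish_job())"
```

```text
the job is handed in; nothing more can be done
None
```

I turned the turret head a quarter turn, let the plunger drop home and released the knob, then handed in with the probe held square on the middle of the round pad. Its tip was about half-way in at roughly 3 N, 21 s into the 51 s limit.

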